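Shim the rocking instrument base

ROBOT

A 7-joint arm with a two-finger parallel gripper is mounted at the origin on a cart in front of the work surface, level with it; the furniture and walls round the work are solid. World frame = base frame: x ahead of the robot, y to its left, z up, the work surface at z = 0. Lengths are in m, angles in rad, forces in N, time in s.
With the tool pointing down it reaches from about 0.4 to 0.85 m from the base axis. Payload 10.4 kg.
Tool frame: the origin (TCP) lies between the finger pads; the fingertips stand 22 mm ahead of it and the grasp point (between the pads) lies 3 mm ahead of it (env.tip_reach is the distance from the TCP to the fingertips, in m); z points along the fingers, y is the direction in which the jaws open and shut (so a half turn about z gives the same grasp; the last joint's range is limited). The gripper opens to 87 mm and grips with 3 to 60 N. Pads are 19 mm wide; open, the fingers measure 117 mm over their backs; the gripper's body (75 mm by 190 mm) begins 51 mm behind the grasp point.
Start: joints at [1.312, 0.332, -0.065, 1.46, 0.022, 1.35, -0.088], TCP at [0.146, -0.608, 0.245] pointing down, gripper open.
Joint ranges: [-2.6, 2.6], [-0.5, 2.12], [-1.47, 1.34], [0.16, 2.42], [-1.27, 4.41], [0.06, 2.06], [-2.6, 2.6]. Speed limits (rad/s): [2.22, 2.22, 2.79, 2.79, 3.14, 3.14, 3.14].

INTERFACE

Orientations are given as a unit quaternion [w, x, y, z].
In Python, from station import env gives the robot as it stands.
- The arm moves only by the shell command python3 -m crank 'ROWS' [OPENING] [FORCE]. ROWS is JSON, a list of rows, each an object with "slide": the shift along the tool's x, y, z scaled (see below), a list of three; "angular": the turn, a rotation vector about the tool's x, y, z scaled (see below), a list of three. A call has 1 to 8 rows; each row is the pose to reach, as a shift and turn from the pose commanded when the call began, along the tool's axes at that moment; what a row does not reach only later rows make up. The controller multiplies each number of a shift by 0.1 m and each number of a turn by 90 degrees. A row lasts 1/12 s, in which the tool goes at most 41.7 mm and 7.16 degrees, less where a joint would pass 70% of its speed; a pose out of reach is approached as far as the arm can. A call with a number of a shift or a turn outside -1 to 1 is refused whole. A call with a gripper value outside its range is refused whole. OPENING is the opening, from 0 (shut) to 1 (fully open), set as the call begins (- or left out, the last holds). The fingers move at their own pace and stop on an object; FORCE is the grip in N (left out, the last holds). Time passes only in rows, so rows that repeat a pose let the fingers close. It gives the time, the measured TCP pose, the force and the opening at its end, in the units of the state.
- env.read_state(): the state, without advancing time (a new reading comes with each control period).
- env.grab_frame(name): name is "scene" or "top" or "wrist"; returns a dict with "pixels" (400x640x3 uint8, red, green, blue), "range_z" (400x640 float32, m along the optical axis (not along the pixel's ray), 0 where there is no reading), "mtx" (3x3 intrinsics, pixels), "world_from_camera" (4x4, takes a point from camera to world coordinates); the wrist camera has in their place "tool_from_camera" (4x4, takes a point from camera to tool coordinates, whose origin is the TCP and whose axes are the flange's). Camera axes: x right, y down, z forward; pixel columns grow to the right and rows downward; lengths in m; the calibration is good to about 2 mm. A picture is of the moment at which its call begins: read the wrist's pose just before it.
- env.sign_off(): hands the job in, once; it reports no verdict.
The state is a dict: "t": time; "joint_positions": joint angles; "joint_velocities": joint speeds; "effort": joint torques, N m; "eef_pos": TCP position; "eef_rot": TCP orientation; "ft_force": force on the tool from outside, world axes, zero at the start; "ft_torque": the same for the moment, N m; "grip_width": opening from 0.0 (shut) to 1.0 (fully open).
Only numpy, scipy, OpenCV 4.12 (cv2) and the standard library are available. Lean on these libraries where they do the work, as an engineer would, in place of code of your own. Each camera call takes 0.05 s, during which the arm holds its last target. There are 200 camera calls.

TASK

The blue base plate under the transformer rocks because the foot at its front left corner hangs short of the table. Without picking anything up, push the wooden wedge with your fingers, thin end first, under that foot until it is snug and the plate still stands level; then press down firmly (about 10 N) for a second with the fingertips on the steel cap above that foot to check that it no longer rocks. Leave the wedge in place and the other things where they stand.

Things in the scene. Friction and masses are not known exactly. Their poses are not given: they have to be found in the camera images.
- stand: Instrument, about 2.5 kg, loose: blue base plate 240 (x) x 220 (y) x 12 mm, top 46 mm above the table, with a grey transformer, 186 mm high, fixed on it over plate x > -33 mm, y < 40 mm. Origin under the plate's centre at table height; x to its rear, y to its left. Feet at x = +-95, y = +-85 mm. Rocks under about 4 N on the cap until shimmed; a push of about 10 N would slide it.
- short_foot (a point): Lowest point of the short foot, a round-bottomed black rubber foot of 20 mm diameter at the stand's front left corner (x = -95, y = +85 mm in its frame): it hangs 14 mm above the table, 25 mm inside the plate's left and front edges.
- press_cap (a point): Centre of the top face of the round steel cap (28 mm diameter, 4 mm high) on the plate right above the short foot, 50 mm above the table.
- wedge: Light wooden wedge, loose, 0.1 kg, 140 x 44 mm, height falling evenly from 24 mm (thick end) to 4 mm (thin end). Lies left of the stand, thin end roughly towards the short foot. Origin: centre of the underside; x to the thin end, z up. 14 mm high at its middle, so snug when the foot is near the middle; the push then grows from about 1 N to several N.
- wedge_end (a point): Centre of the flat upright thick end face of the wedge (44 mm wide, 24 mm high), 12 mm above the table: the face to push on; it looks along the wedge's -x.
- masking_tape: Bystander: roll of masking tape lying flat, 98 mm diameter, 25 mm high, origin under its centre.
- screwdriver: Bystander: red-handled screwdriver, 210 mm long, lying along its own y, 28 mm thick, origin under its centre.
- torch: Bystander: black and red torch, 137 mm long along its y, 36 mm thick, origin under its centre.
- spray: Bystander: red and yellow spray can, upright, 54 mm diameter, 176 mm high, origin under its centre.
- blue_level: Bystander: short blue spirit level on edge, 200 mm along its y, 21 mm wide, 42 mm high, origin under its centre.
There are look-alikes about, which are no part of the job. Several things have the shape of the wedge; the one meant has the colours described above.

How it is judged:
On the way, in this order (a step that is already met when the one before it is completed fails the run):
1. the wedge lies under the short foot (x of short_foot in the frame of wedge between -0.045 and 0.03 m and y of short_foot in the frame of wedge between -0.02 and 0.02 m), for 0.2 s.
2. the cap above the short foot is pressed with more than 4 N, the wedge bears the press and the plate stays level (contact force between the fingers and stand above 4 N and horizontal distance between the grasp point and press_cap below 0.045 m and contact force between wedge and stand above 3 N and angle between stand's own z axis and vertical below 0.014 rad), for 0.3 s.
At the end, for the whole second after the job is handed in: The short foot stands over the wedge (within 20 mm of its midline and -45 to +30 mm of its middle along it), the foot bears on the wedge (over 0.2 N without the press), the plate is level within 0.8 degrees and within 30 mm of where it stood, and stand and wedge are at rest (all of step 1 and angle between stand's own z axis and vertical below 0.014 rad and distance of stand from where it was at the start of the episode below 0.03 m and linear speed of each of stand, wedge below 0.01 m/s and contact force between wedge and stand above 0.2 N); the robot touches nothing.
It fails at once if the wedge is lifted off the table or turned over (height (world z) of wedge above 0.012 m or angle between wedge's own z axis and vertical above 0.3 rad).
It fails at once if the stand is lifted, tipped or shoved more than 40 mm (height (world z) of stand above 0.015 m or angle between stand's own z axis and vertical above 0.15 rad or distance of stand from where it was at the start of the episode above 0.04 m).
It fails at once if a bystander is moved more than 30 mm (distance of any of masking_tape, screwdriver, torch, spray, blue_level from where it was at the start of the episode above 0.03 m).
It also fails if it takes over 54 s, if anything falls off the work surface, if the arm or the gripper's body presses on something with over 40 N, if the wrist force passes 120 N, or if a joint passes its speed limit or range.

## Working session

There is one attempt and no reset: what is moved stays moved. The work goes in short steps, Python scripts to look and compute and a shell command to move; the robot and the scene stay as the last step left them, time stands still between calls to the robot, and variables do not carry over. Pictures are saved under pics/ and viewed, about 8 in all and at most 12, crops included, and the job is handed in when it is done.

```bash
mkdir -p pics; ls; cat > h.py <<'E'
from station import env
import numpy as np, cv2
from scipy.spatial.transform import Rotation as R
def grab(n):
    s=env.read_state(); f=env.grab_frame(n)
    if n=="wrist":
        q=s["eef_rot"]; T=np.eye(4); T[:3,:3]=R.from_quat([q[1],q[2],q[3],q[0]]).as_matrix(); T[:3,3]=s["eef_pos"]
        f["world_from_camera"]=T@f["tool_from_camera"]
    np.savez("pics/"+n+".npz",**f); return f
def pts(f):
    z=f["range_z"]; v,u=np.mgrid[:400,:640]; K=f["mtx"]
    p=np.stack([(u-K[0,2])/K[0,0]*z,(v-K[1,2])/K[1,1]*z,z,np.ones_like(z)],-1)
    return (p@np.asarray(f["world_from_camera"]).T)[...,:3]
def save(f,name): cv2.imwrite("pics/"+name,cv2.cvtColor(np.asarray(f["pixels"]),cv2.COLOR_RGB2BGR))
E
python3 - <<'E'
from h import *
a=[grab("scene"),grab("top")]
im=np.vstack([x["pixels"] for x in a]); cv2.imwrite("pics/a.png",cv2.cvtColor(cv2.resize(im,(480,600),interpolation=3),4))
save(a[1],"top.png"); save(a[0],"scene.png")
s=env.read_state(); print(s["eef_pos"],s["eef_rot"],s["ft_force"],s["t"])
E
```

```text
pics
[ 0.14590609 -0.6074151   0.24384778] [-6.11495251e-04  9.93059096e-01  1.17614833e-01 -9.43463795e-05] [ 0.1511412  -0.74099235  0.28639158] 0.1
```

View pics/top.png

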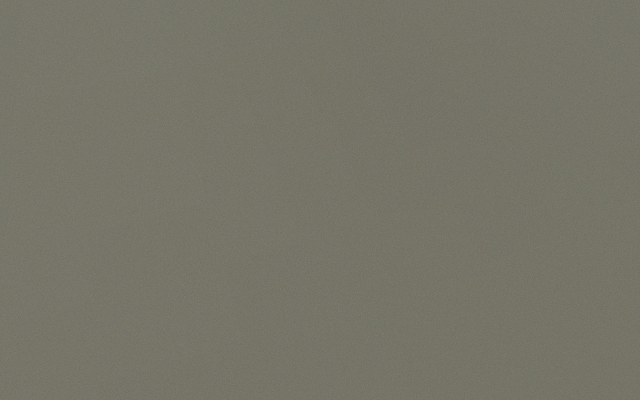

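View pics/scene.png

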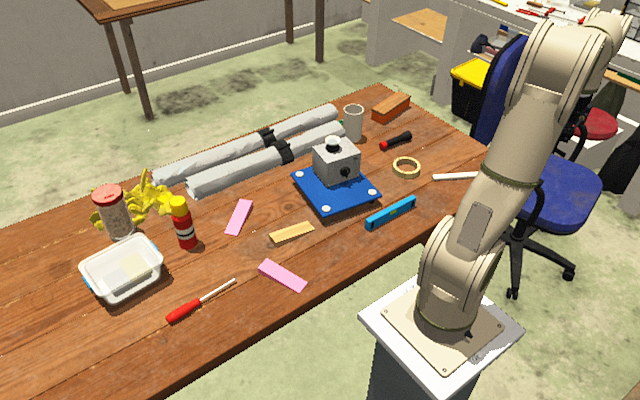

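The top camera shows only a featureless grey, so it is no use. The scene camera shows the stand at (335,185). Three things have the wedge shape: a wooden one at (292,233) and pink ones at (238,217) and (282,275). The wooden one matches the description, and I'll confirm it in a crop.

```bash
python3 - <<'E'
from h import *
f=dict(np.load("pics/scene.npz")); t=dict(np.load("pics/top.npz"))
print("top",np.median(t["range_z"]),t["world_from_camera"][:3,3], "scene cam",f["world_from_camera"][:3,3])
c=f["pixels"][130:270,210:430]; cv2.imwrite("pics/crop.png",cv2.cvtColor(cv2.resize(c,None,fx=3.6,fy=3.6,interpolation=cv2.INTER_CUBIC),4))
P=pts(f)
for n,u,v in [("wedge",292,233),("pink1",238,217),("pink2",282,275),("table",260,250),("cap",326,209),("tape",406,160),("level",390,212),("spray",180,205),("sd",185,308),("torch",396,140)]:
    print(n,P[v,u].round(4))
E
```

```text
top 0.17610309 [-0.62773595  0.36909764  1.58745536] scene cam [-0.37597529  0.6879909   1.08021292]
wedge [0.477  0.1446 0.0155]
pink1 [0.6364 0.2422 0.0136]
pink2 [0.3607 0.2577 0.0142]
table [ 0.49    0.2521 -0.0024]
cap [0.4749 0.0168 0.0465]
tape [ 0.5341 -0.3918  0.0156]
level [ 0.353  -0.1422  0.0381]
spray [0.6204 0.4144 0.1729]
sd [0.4121 0.5257 0.0242]
torch [ 0.6386 -0.4399  0.0232]
```

View pics/crop.png

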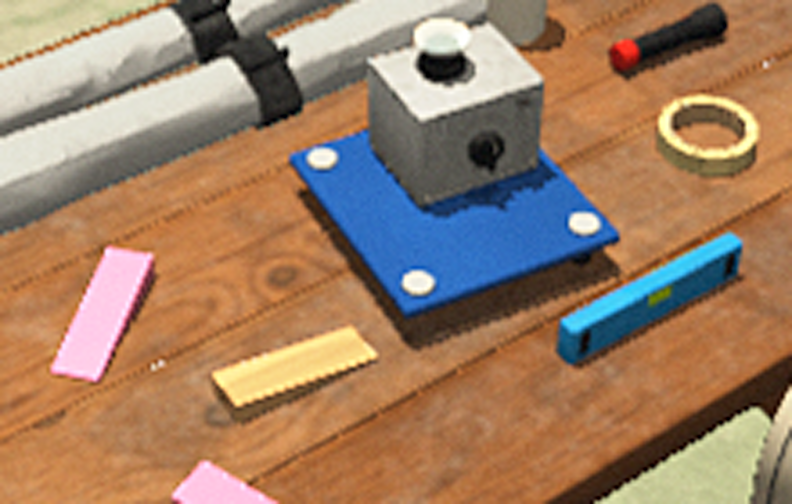

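The crop confirms it: the tan wooden wedge has its thick end at left (crop 225,390) and its thin end at right (crop 365,345). The front-left cap is at crop (418,282). Next I'll measure both.

```bash
cat >> h.py <<'E'
def measure(f,wc,sc,wr=0.11,sr=0.2):
    """wedge and plate from image+depth near approx centres"""
    P=pts(f); hsv=cv2.cvtColor(np.ascontiguousarray(f["pixels"]),cv2.COLOR_RGB2HSV).astype(int); ok=f["range_z"]>0
    near=lambda c,r:np.hypot(P[...,0]-c[0],P[...,1]-c[1])<r
    m=ok&near(wc,wr)&(P[...,2]>0.0)&(P[...,2]<0.032)&(hsv[...,0]>13)&(hsv[...,0]<28)&(hsv[...,2]>150)&(hsv[...,1]>60)
    n,l,st,_=cv2.connectedComponentsWithStats(m.astype(np.uint8)); out={}
    if n>1:
        m=l==1+np.argmax(st[1:,4]); Q=P[m]; r=cv2.minAreaRect(Q[:,:2].astype(np.float32))
        A=np.c_[Q[:,:2],np.ones(len(Q))]; g=np.linalg.lstsq(A,Q[:,2],rcond=None)[0]
        out["wedge"]=(m.sum(),cv2.boxPoints(r).round(4).tolist(),np.round(r[1],4),"slope",np.hypot(*g[:2]).round(3),"downhill deg",np.degrees(np.arctan2(-g[1],-g[0])).round(1),"zc",(g@[*r[0],1]).round(4))
    m=ok&near(sc,sr)&(np.abs(P[...,2]-0.046)<.008)&(hsv[...,0]>100)&(hsv[...,0]<125)&(hsv[...,1]>120)
    if m.sum()>500:
        r=cv2.minAreaRect(P[m][:,:2].astype(np.float32)); out["plate"]=(m.sum(),cv2.boxPoints(r).round(4).tolist(),np.round(r[1],4),"z",np.median(P[m][:,2]).round(4))
    m=ok&near(sc,sr)&(np.abs(P[...,2]-0.050)<.008)&(hsv[...,1]<60)&(hsv[...,2]>170)
    n,l,st,_=cv2.connectedComponentsWithStats(m.astype(np.uint8))
    out["caps"]=[(st[i,4],P[l==i].mean(0).round(4).tolist()) for i in range(1,n) if st[i,4]>12]
    return out
E
python3 - <<'E'
from h import *
f=dict(np.load("pics/scene.npz"))
for k,v in measure(f,(.477,.145),(.55,-.05)).items(): print(k,v)
E
```

```text
wedge (np.int64(521), [[0.44670000672340393, 0.04340000078082085], [0.5210000276565552, 0.03420000150799751], [0.5421000123023987, 0.2046000063419342], [0.46779999136924744, 0.21379999816417694]], array([0.1718, 0.0749]), 'slope', np.float64(0.145), 'downhill deg', np.float64(-76.2), 'zc', np.float64(0.012))
plate (np.int64(2094), [[0.3418000042438507, -0.15700000524520874], [0.6577000021934509, -0.20600000023841858], [0.6912999749183655, 0.011099999770522118], [0.37540000677108765, 0.060100000351667404]], array([0.2197, 0.3197]), 'z', np.float64(0.0462))
caps [(np.int32(39), [0.6638, -0.0126, 0.0498]), (np.int32(43), [0.4502, -0.1504, 0.0502]), (np.int32(44), [0.4771, 0.0174, 0.0496])]
```

The caps give spacings of 170 and 189 mm, as they should be (170 and 190). The stand's yaw is about -9° and the foot is at about (0.477, 0.017). Next I'll raise the arm and go round to the wedge, then measure again with the wrist camera.

```bash
c="python3 -m crank"
$c '[{"slide":[0.4,0,-0.4],"angular":[0,0,0]},{"slide":[0.7,0,-0.8],"angular":[0,0,0]},{"slide":[1,0,-1],"angular":[0,0,0]},{"slide":[1,0,-1],"angular":[0,0,0]}]' 0.15 20 
$c '[{"slide":[0.3,-0.3,-0.2],"angular":[0,0,0]},{"slide":[0.6,-0.6,-0.4],"angular":[0,0,0]},{"slide":[1,-1,-0.4],"angular":[0,0,0]},{"slide":[1,-1,-0.4],"angular":[0,0,0]}]'
$c '[{"slide":[0.3,-0.3,0],"angular":[0,0,0]},{"slide":[0.6,-0.6,0],"angular":[0,0,0]},{"slide":[1,-1,0],"angular":[0,0,0]},{"slide":[1,-1,0],"angular":[0,0,0]}]'
$c '[{"slide":[0.3,-0.3,0],"angular":[0,0,0]},{"slide":[0.6,-0.6,0],"angular":[0,0,0]},{"slide":[1,-1,0],"angular":[0,0,0]},{"slide":[1,-1,0],"angular":[0,0,0]}]'
python3 -c "
from h import *
s=env.read_state();print(s['t'],s['eef_pos'],s['joint_positions'],s['grip_width'])"
```

```text
t: 0.43
eef_pos: [0.2483, -0.5831, 0.3486]
eef_rot: [0.002, 0.993, 0.12, 0.002]
ft_force: [1.2, 0.3, 0.9]
grip_width: 0.78
t: 0.77
eef_pos: [0.3201, -0.4602, 0.3859]
eef_rot: [0.0, 0.993, 0.12, 0.001]
ft_force: [0.1, 1.2, -0.2]
grip_width: 0.477
t: 1.1
eef_pos: [0.3942, -0.3375, 0.3848]
eef_rot: [-0.0, 0.993, 0.121, 0.001]
ft_force: [1.0, 0.6, -0.5]
grip_width: 0.196
t: 1.43
eef_pos: [0.4673, -0.2165, 0.3845]
eef_rot: [-0.001, 0.993, 0.121, 0.001]
ft_force: [0.9, -0.1, -0.1]
grip_width: 0.15
1.4333 [ 0.46732266 -0.21650675  0.38453827] [ 0.74973885  0.07565123 -0.42875469  1.48228442  0.02965846  1.59018757
 -1.00552989] 0.14972459386877612
```

```bash
c="python3 -m crank"
for i in 1 2 3 4; do $c '[{"slide":[0.1,-0.3,0],"angular":[0,0,0]},{"slide":[0.1,-0.7,0],"angular":[0,0,0]},{"slide":[0.2,-1,0],"angular":[0,0,0]},{"slide":[0.2,-1,0],"angular":[0,0,0]}]' >/dev/null; done
$c '[{"slide":[0,0,0],"angular":[0,0,-0.6]},{"slide":[0,0,0],"angular":[0,0,-0.6]},{"slide":[0,0,0],"angular":[0,0,-0.6]},{"slide":[0,0,0],"angular":[0,0,-0.6]},{"slide":[0,0,0],"angular":[0,0,-0.6]},{"slide":[0,0,0],"angular":[0,0,-0.6]},{"slide":[0,0,0],"angular":[0,0,-0.6]},{"slide":[0,0,0],"angular":[0,0,-0.6]}]' >/dev/null
$c '[{"slide":[0,0,0],"angular":[0,0,-0.25]},{"slide":[0,0,0],"angular":[0,0,-0.25]},{"slide":[0,0,0],"angular":[0,0,-0.25]},{"slide":[0,0,0],"angular":[0,0,-0.25]},{"slide":[0,0,0],"angular":[0,0,-0.25]}]'
python3 - <<'E'
from h import *
s=env.read_state();print(s['joint_positions'])
f=grab("wrist"); save(f,"w1.png")
for k,v in measure(f,(.48,.14),(.55,-.05)).items(): print(k,v)
E
```

```text
t: 3.85
eef_pos: [0.4494, 0.1847, 0.3843]
eef_rot: [-0.0, 0.708, 0.706, -0.0]
ft_force: [0.2, -0.2, -0.1]
grip_width: 0.151
[ 0.39312136  0.03630733 -0.88754551  1.53076728  0.02813989  1.58818584
 -0.49585949]
wedge (np.int64(1819), [[0.46129998564720154, 0.07159999758005142], [0.5047000050544739, 0.06920000165700912], [0.5127000212669373, 0.20810000598430634], [0.4691999852657318, 0.21060000360012054]], array([0.1392, 0.0435]), 'slope', np.float64(0.143), 'downhill deg', np.float64(-91.8), 'zc', np.float64(0.0136))
caps []
```

View pics/w1.png

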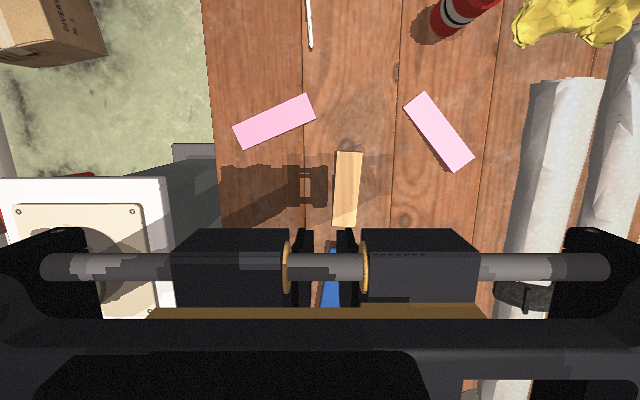

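The wrist picture shows the wooden wedge at (348,188), with the pink look-alikes at (273,120) and (440,130). Its measured size is 139 x 43.5 mm and its slope 0.143, both as given. Its centre is (0.487, 0.140), it heads -93.3°, and its line passes within 3 mm of the foot. I'll come down behind its thick end.

```bash
c="python3 -m crank"
$c '[{"slide":[0.35,0.2,0.3],"angular":[0,0,0.034]},{"slide":[0.67,0.44,0.6],"angular":[0,0,0.034]},{"slide":[0.67,0.44,1],"angular":[0,0,0.034]},{"slide":[0.67,0.44,1],"angular":[0,0,0.034]}]' >/dev/null
$c '[{"slide":[0,0,0.4],"angular":[0,0,0]},{"slide":[0,0,0.8],"angular":[0,0,0]},{"slide":[0,0,1],"angular":[0,0,0]},{"slide":[0,0,1],"angular":[0,0,0]}]'
$c '[{"slide":[0,0,0.3],"angular":[0,0,0]},{"slide":[0,0,0.6],"angular":[0,0,0]},{"slide":[0,0,0.9],"angular":[0,0,0]},{"slide":[0,0,1],"angular":[0,0,0]},{"slide":[0,0,1],"angular":[0,0,0]}]'
python3 - <<'E'
from h import *
s=env.read_state();print(s['eef_pos'])
f=grab("wrist"); save(f,"w2.png")
for k,v in measure(f,(.48,.14),(.55,-.05)).items(): print(k,v)
E
```

```text
t: 4.57
eef_pos: [0.4915, 0.25, 0.1808]
eef_rot: [-0.001, 0.727, 0.687, -0.003]
ft_force: [-1.0, -0.3, 0.2]
grip_width: 0.15
t: 4.98
eef_pos: [0.493, 0.2513, 0.0841]
eef_rot: [-0.0, 0.726, 0.687, -0.001]
ft_force: [-0.7, 0.9, 0.9]
grip_width: 0.152
[0.49300243 0.25127853 0.08412745]
wedge (np.int64(535), [[0.47769999504089355, 0.1835000067949295], [0.49939998984336853, 0.18119999766349792], [0.5015000104904175, 0.20110000669956207], [0.4797999858856201, 0.20340000092983246]], array([0.02  , 0.0218]), 'slope', np.float64(0.145), 'downhill deg', np.float64(-94.5), 'zc', np.float64(0.0211))
caps []
```

```bash
c="python3 -m crank"
$c '[{"slide":[0,0,0.25],"angular":[0,0,0]},{"slide":[0,0,0.45],"angular":[0,0,0]},{"slide":[0,0,0.54],"angular":[0,0,0]},{"slide":[0,0,0.54],"angular":[0,0,0]}]'
$c '[{"slide":[-0.1,0,0],"angular":[0,0,0]},{"slide":[-0.2,0,0],"angular":[0,0,0]},{"slide":[-0.25,0,0],"angular":[0,0,0]},{"slide":[-0.3,0,0],"angular":[0,0,0]},{"slide":[-0.35,0,0],"angular":[0,0,0]},{"slide":[-0.4,0,0],"angular":[0,0,0]},{"slide":[-0.45,0,0],"angular":[0,0,0]},{"slide":[-0.5,0,0],"angular":[0,0,0]}]'
$c '[{"slide":[-0.05,0,0],"angular":[0,0,0]},{"slide":[-0.1,0,0],"angular":[0,0,0]},{"slide":[-0.15,0,0],"angular":[0,0,0]},{"slide":[-0.2,0,0],"angular":[0,0,0]},{"slide":[-0.25,0,0],"angular":[0,0,0]},{"slide":[-0.3,0,0],"angular":[0,0,0]},{"slide":[-0.35,0,0],"angular":[0,0,0]},{"slide":[-0.4,0,0],"angular":[0,0,0]}]'
python3 - <<'E'
from h import *
f=grab("scene"); 
for k,v in measure(f,(.483,.085),(.55,-.05)).items(): print(k,v)
c=f["pixels"][150:270,230:390]; cv2.imwrite("pics/c2.png",cv2.cvtColor(cv2.resize(c,None,fx=4.5,fy=4.5,interpolation=2),4))
E
```

```text
t: 5.37
eef_pos: [0.4935, 0.2519, 0.0309]
eef_rot: [0.0, 0.726, 0.688, -0.0]
ft_force: [-0.7, 0.3, -0.4]
grip_width: 0.148
t: 6.03
eef_pos: [0.4906, 0.2019, 0.0307]
eef_rot: [0.0, 0.726, 0.688, 0.0]
ft_force: [0.2, 1.6, 0.2]
grip_width: 0.149
t: 6.7
eef_pos: [0.4884, 0.1616, 0.0305]
eef_rot: [0.0, 0.726, 0.688, -0.0]
ft_force: [-1.0, 1.6, 0.6]
grip_width: 0.154
wedge (np.int64(116), [[0.4465000033378601, 0.04439999908208847], [0.5246999859809875, 0.012799999676644802], [0.5390999913215637, 0.04839999973773956], [0.460999995470047, 0.08009999990463257]], array([0.0385, 0.0843]), 'slope', np.float64(0.163), 'downhill deg', np.float64(-57.5), 'zc', np.float64(0.0085))
plate (np.int64(2050), [[0.3278999924659729, -0.09080000221729279], [0.4966999888420105, -0.2538999915122986], [0.7002000212669373, -0.043299999088048935], [0.5314000248908997, 0.11980000138282776]], array([0.2929, 0.2347]), 'z', np.float64(0.0463))
caps [(np.int32(34), [0.6627, -0.014, 0.0504]), (np.int32(43), [0.4499, -0.1501, 0.0506]), (np.int32(47), [0.4764, 0.0173, 0.0498])]
```

View pics/c2.png

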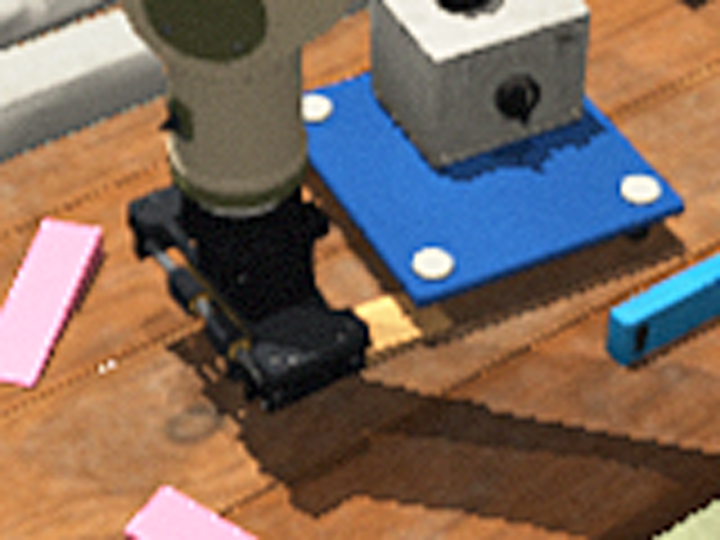

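The picture shows the wedge at crop (395,320), its thin end going under the plate below the cap at (433,262). There are about 65 mm to go.

```bash
c="python3 -m crank"
$c '[{"slide":[-0.06,0,0],"angular":[0,0,0]},{"slide":[-0.12,0,0],"angular":[0,0,0]},{"slide":[-0.18,0,0],"angular":[0,0,0]},{"slide":[-0.24,0,0],"angular":[0,0,0]},{"slide":[-0.3,0,0],"angular":[0,0,0]},{"slide":[-0.36,0,0],"angular":[0,0,0]},{"slide":[-0.4,0,0],"angular":[0,0,0]},{"slide":[-0.45,0,0],"angular":[0,0,0]}]'
$c '[{"slide":[-0.02,0,0],"angular":[0,0,0]},{"slide":[-0.04,0,0],"angular":[0,0,0]},{"slide":[-0.06,0,0],"angular":[0,0,0]},{"slide":[-0.08,0,0],"angular":[0,0,0]},{"slide":[-0.1,0,0],"angular":[0,0,0]},{"slide":[-0.1,0,0],"angular":[0,0,0]}]'
$c '[{"slide":[-0.01,0,0],"angular":[0,0,0]},{"slide":[-0.02,0,0],"angular":[0,0,0]},{"slide":[-0.03,0,0],"angular":[0,0,0]},{"slide":[-0.04,0,0],"angular":[0,0,0]},{"slide":[-0.04,0,0],"angular":[0,0,0]},{"slide":[-0.04,0,0],"angular":[0,0,0]}]'
```

```text
t: 7.42
eef_pos: [0.486, 0.1167, 0.0305]
eef_rot: [0.0, 0.726, 0.688, -0.0]
ft_force: [0.4, 0.5, 0.6]
grip_width: 0.146
t: 7.92
eef_pos: [0.4855, 0.1069, 0.0305]
eef_rot: [0.0, 0.726, 0.688, -0.0]
ft_force: [0.1, -0.4, -0.5]
grip_width: 0.148
t: 8.42
eef_pos: [0.4853, 0.1031, 0.0305]
eef_rot: [0.0, 0.726, 0.688, -0.0]
ft_force: [0.4, -0.3, 0.3]
grip_width: 0.151
```

```bash
c="python3 -m crank"
for i in 1 2 3 4; do $c '[{"slide":[-0.01,0,0],"angular":[0,0,0]},{"slide":[-0.02,0,0],"angular":[0,0,0]},{"slide":[-0.03,0,0],"angular":[0,0,0]}]' | sed -n '2p;4p'
python3 - <<'E'
from h import *
s=env.read_state()['ft_force']; print("F",np.round(s,1))
E
done
```

```text
eef_pos: [0.4852, 0.1005, 0.0306]
ft_force: [1.1, 2.2, -1.0]
F [ 1.1  2.2 -1. ]
eef_pos: [0.485, 0.0979, 0.0306]
ft_force: [0.4, 6.5, -1.7]
F [ 0.4  6.5 -1.7]
eef_pos: [0.4848, 0.0957, 0.0306]
ft_force: [0.1, 7.9, -3.4]
F [ 0.1  7.9 -3.4]
eef_pos: [0.4844, 0.0934, 0.0306]
ft_force: [-0.9, 11.4, -1.3]
F [-0.9 11.4 -1.3]
```

The push has risen from 2 to 11 N, with the wedge about 4 mm past the computed middle, so it is snug. I'll back off, rise and check.

```bash
c="python3 -m crank"
$c '[{"slide":[0.05,0,0],"angular":[0,0,0]},{"slide":[0.2,0,0],"angular":[0,0,0]},{"slide":[0.5,0,0],"angular":[0,0,0]},{"slide":[0.8,0,-0.2],"angular":[0,0,0]},{"slide":[1,0,-0.6],"angular":[0,0,0]},{"slide":[1,0,-1],"angular":[0,0,0]},{"slide":[1,0,-1],"angular":[0,0,0]}]' 0
$c '[{"slide":[0.4,0,-0.4],"angular":[0,0,0]},{"slide":[0.6,0,-0.8],"angular":[0,0,0]},{"slide":[0.6,0,-1],"angular":[0,0,0]},{"slide":[0.6,0,-1],"angular":[0,0,0]}]'
python3 - <<'E'
from h import *
f=grab("scene"); 
for k,v in measure(f,(.483,.05),(.55,-.05)).items(): print(k,v)
c=f["pixels"][150:270,230:390]; cv2.imwrite("pics/c3.png",cv2.cvtColor(cv2.resize(c,None,fx=4.5,fy=4.5,interpolation=2),4))
g=grab("wrist");save(g,"w3.png")
for k,v in measure(g,(.483,.05),(.55,-.05)).items(): print("w",k,v)
E
```

```text
t: 10.0
eef_pos: [0.4926, 0.1944, 0.1374]
eef_rot: [0.002, 0.725, 0.689, 0.004]
ft_force: [1.2, 0.5, 0.4]
grip_width: 0.002
t: 10.33
eef_pos: [0.4946, 0.255, 0.2372]
eef_rot: [0.001, 0.725, 0.689, 0.004]
ft_force: [1.0, -0.3, -0.2]
grip_width: 0.008
wedge (np.int64(173), [[0.4569000005722046, 0.034299999475479126], [0.5626000165939331, 0.027000000700354576], [0.566100001335144, 0.07840000092983246], [0.4603999853134155, 0.08569999784231186]], array([0.0515, 0.106 ]), 'slope', np.float64(0.246), 'downhill deg', np.float64(-42.9), 'zc', np.float64(0.0142))
plate (np.int64(2083), [[0.34360000491142273, -0.16220000386238098], [0.6603000164031982, -0.2070000022649765], [0.6912999749183655, 0.01209999993443489], [0.37459999322891235, 0.05689999833703041]], array([0.2213, 0.3198]), 'z', np.float64(0.0466))
caps [(np.int32(38), [0.6635, -0.013, 0.0498]), (np.int32(42), [0.4497, -0.1512, 0.0501]), (np.int32(47), [0.4751, 0.0167, 0.0506])]
w plate (np.int64(548), [[0.6367999911308289, -0.054999999701976776], [0.6830999851226807, -0.057999998331069946], [0.6854000091552734, -0.023099999874830246], [0.6391000151634216, -0.020099999383091927]], array([0.035 , 0.0464]), 'z', np.float64(0.0452))
w caps [(np.int32(66), [0.664, -0.0219, 0.049])]
```

View pics/c3.png

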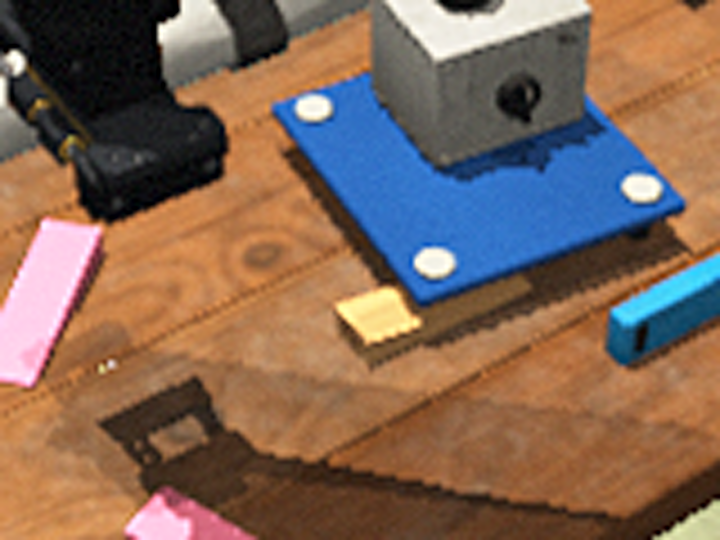

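The wedge (crop 380,315) is under the front-left foot. The stand moved only about 1 mm, the cap is at (0.4755, 0.017), and the plate looks level. Next I'll go above the cap with the fingers shut, turned about 15° so that the body clears the transformer.

```bash
c="python3 -m crank"
for i in 1 2 3; do $c '[{"slide":[-0.3,-0.02,0],"angular":[0,0,0]},{"slide":[-0.6,-0.02,0],"angular":[0,0,0]},{"slide":[-0.79,-0.02,0],"angular":[0,0,0]}]' >/dev/null; done
$c '[{"slide":[0,0,0],"angular":[0,0,-0.06]},{"slide":[0,0,0.4],"angular":[0,0,-0.12]},{"slide":[0,0,0.8],"angular":[0,0,-0.167]},{"slide":[0,0,1],"angular":[0,0,-0.167]},{"slide":[0,0,1],"angular":[0,0,-0.167]},{"slide":[0,0,1],"angular":[0,0,-0.167]}]'
```

```text
t: 11.68
eef_pos: [0.4734, 0.0141, 0.1296]
eef_rot: [-0.001, 0.63, 0.777, -0.001]
ft_force: [-0.1, 0.2, 1.0]
grip_width: 0.004
```

```bash
c="python3 -m crank"
$c '[{"slide":[0.03,0.03,0.2],"angular":[0,0,0]},{"slide":[0.03,0.03,0.4],"angular":[0,0,0]},{"slide":[0.03,0.03,0.5],"angular":[0,0,0]},{"slide":[0.03,0.03,0.54],"angular":[0,0,0]},{"slide":[0.03,0.03,0.54],"angular":[0,0,0]}]'
for i in 1 2 3; do $c '[{"slide":[0,0,0.01],"angular":[0,0,0]},{"slide":[0,0,0.02],"angular":[0,0,0]},{"slide":[0,0,0.02],"angular":[0,0,0]}]' | sed -n '2p;4p'; done
```

```text
t: 12.1
eef_pos: [0.477, 0.018, 0.0769]
eef_rot: [-0.0, 0.63, 0.777, -0.0]
ft_force: [-0.0, 0.4, 0.1]
grip_width: 0.003
eef_pos: [0.4774, 0.0181, 0.0753]
ft_force: [-0.2, -0.1, -0.9]
eef_pos: [0.4769, 0.0182, 0.0726]
ft_force: [0.0, 0.9, 0.4]
eef_pos: [0.4771, 0.0183, 0.072]
ft_force: [-10.3, -1.2, 25.1]
```

That is 25 N, more than wanted, so I'll ease off slightly and hold near 10 N.

```bash
c="python3 -m crank"
$c '[{"slide":[0,0,-0.01],"angular":[0,0,0]},{"slide":[0,0,-0.01],"angular":[0,0,0]},{"slide":[0,0,-0.01],"angular":[0,0,0]}]'
```

```text
t: 13.1
eef_pos: [0.477, 0.0182, 0.0723]
eef_rot: [0.0, 0.629, 0.777, -0.0]
ft_force: [-4.1, -1.2, 11.0]
grip_width: 0.005
```

```bash
c="python3 -m crank"
for i in 1 2 3; do $c '[{"slide":[0,0,0],"angular":[0,0,0]},{"slide":[0,0,0],"angular":[0,0,0]},{"slide":[0,0,0],"angular":[0,0,0]},{"slide":[0,0,0],"angular":[0,0,0]}]' | sed -n '2p;4p'; done
python3 - <<'E'
from h import *
f=grab("scene"); 
for k,v in measure(f,(.483,.05),(.55,-.05)).items(): print(k,v)
c=f["pixels"][150:270,230:390]; cv2.imwrite("pics/c4.png",cv2.cvtColor(cv2.resize(c,None,fx=4.5,fy=4.5,interpolation=2),4))
E
```

```text
eef_pos: [0.477, 0.0183, 0.0723]
ft_force: [-4.5, -0.9, 11.5]
eef_pos: [0.477, 0.0183, 0.0723]
ft_force: [-4.3, -0.3, 11.8]
eef_pos: [0.477, 0.0183, 0.0723]
ft_force: [-4.5, -1.0, 11.8]
wedge (np.int64(276), [[0.41690000891685486, 0.11829999834299088], [0.4731999933719635, 0.025100000202655792], [0.5616999864578247, 0.07859999686479568], [0.5054000020027161, 0.17180000245571136]], array([0.1035, 0.1089]), 'slope', np.float64(0.256), 'downhill deg', np.float64(85.9), 'zc', np.float64(0.0087))
plate (np.int64(1021), [[0.32679998874664307, -0.10019999742507935], [0.5156999826431274, -0.23589999973773956], [0.6880000233650208, 0.004000000189989805], [0.499099999666214, 0.1396999955177307]], array([0.2953, 0.2326]), 'z', np.float64(0.0462))
caps [(np.int32(42), [0.4498, -0.1512, 0.05])]
```

View pics/c4.png

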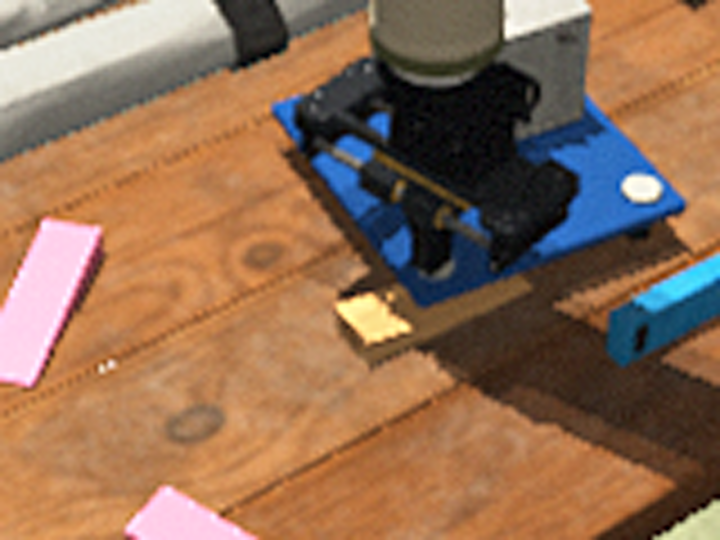

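The fingertips are on the cap (crop 435,265). They held about 11.5 N for over a second with no sinking. I'll lift off, move clear and check the final state.

```bash
c="python3 -m crank"
$c '[{"slide":[0,0,-0.03],"angular":[0,0,0]},{"slide":[0,0,-0.2],"angular":[0,0,0]},{"slide":[0,0,-0.6],"angular":[0,0,0]},{"slide":[0,0,-1],"angular":[0,0,0]},{"slide":[0,0,-1],"angular":[0,0,0]}]' >/dev/null
$c '[{"slide":[0.3,0,-0.4],"angular":[0,0,0]},{"slide":[0.7,0,-0.8],"angular":[0,0,0]},{"slide":[1,0,-0.8],"angular":[0,0,0]},{"slide":[1,0,-0.8],"angular":[0,0,0]}]' >/dev/null
$c '[{"slide":[0.3,0,0],"angular":[0,0,0]},{"slide":[0.7,0,0],"angular":[0,0,0]},{"slide":[1,0,0],"angular":[0,0,0]},{"slide":[1,0,0],"angular":[0,0,0]},{"slide":[1,0,0],"angular":[0,0,0]}]'
python3 - <<'E'
from h import *
f=grab("scene"); m=measure(f,(.483,.05),(.55,-.05)); print(m["caps"],m.get("plate"))
g=grab("wrist"); save(g,"w5.png"); m=measure(g,(.483,.05),(.55,-.05)); print(m)
P=pts(f); c0=f["pixels"]
c=c0[150:270,230:390]; cv2.imwrite("pics/c5.png",cv2.cvtColor(cv2.resize(c,None,fx=4.5,fy=4.5,interpolation=2),4))
hsv=cv2.cvtColor(np.ascontiguousarray(c0),cv2.COLOR_RGB2HSV).astype(int)
b=(hsv[...,0]>100)&(hsv[...,0]<125)&(hsv[...,1]>120)&(np.abs(P[...,2]-.046)<.008)&(np.hypot(P[...,0]-.557,P[...,1]+.08)<.16)
for n,F in (("before",dict(np.load("pics/scene.npz"))),("now",f)):
    Q=pts(F)[b]; A=np.c_[Q[:,:2],np.ones(len(Q))]; k=np.linalg.lstsq(A,Q[:,2],rcond=None)[0]; print(n,"tilt",k[:2].round(4))
E
```

```text
t: 15.32
eef_pos: [0.4345, 0.2157, 0.2514]
eef_rot: [-0.0, 0.628, 0.778, 0.0]
ft_force: [1.0, -1.1, -0.5]
grip_width: 0.004
[(np.int32(41), [0.449, -0.1507, 0.0506]), (np.int32(49), [0.4754, 0.0165, 0.0507])] (np.int64(1847), [[0.3271999955177307, -0.09049999713897705], [0.49619999527931213, -0.25429999828338623], [0.6960999965667725, -0.04800000041723251], [0.5271000266075134, 0.11580000072717667]], array([0.2872, 0.2353]), 'z', np.float64(0.0467))
{'caps': []}
before tilt [ 0.0047 -0.0006]
now tilt [ 0.0047 -0.0006]
```

View pics/c5.png

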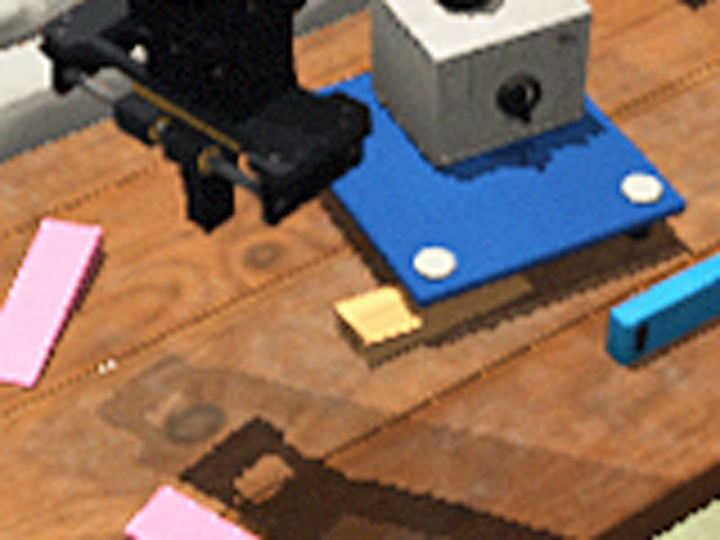

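```bash
python3 -c "
from station import env
print(env.sign_off())"
```

```text
the job is handed in; nothing more can be done
None
```

I pushed the wooden wedge thin end first under the front-left foot, pressed the cap above it, backed the arm clear and handed the job in at about 15.4 s. No verdict was reported.

**Wedge:** The push rose from about 2 to 11 N. By finger position, the wedge's middle stopped about 4 mm past the foot. That last 11 N is at the level where the stand could start to slide, but its caps moved only 1–2 mm.

**Press:** The force briefly reached 25 N, more than the 10 N asked for, with about 10 N sideways. I eased off and held about 11.5 N for over 1 s, and the fingertips did not sink.

**Last checks:** The picture shows the wedge unchanged under the foot. The plate's tilt measured about 0.005 rad, inside the 0.014 limit.

**Not verified:**
- **Before/after tilt:** my comparison was void because the earlier frame had been overwritten, so both figures came from the same picture.
- **Foot's load on the wedge:** I could not measure it without the press. I infer it from the snug push.
- **Bystanders:** I did not re-measure them. The arm made no planned contact with any of them.
- **Top camera:** it was useless from the start, showing only grey.

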